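Open the board test fixture and hold its sprung jaw at the set pointer

TASK

Get the board test fixture ready for the next circuit board: fold its window cover up until it stands upright on its stiff hinges, then pull the spring-loaded jaw out until the pointer on the jaw lines up with the set pointer on the scale, and finish still holding the jaw there so that a colleague can lay the board in. The jaw springs back if you let go; do not move the set pointer, and leave the cover upright and the things lying round the fixture where they are.

Things in the scene. Friction and masses are not known exactly. Their poses are not given: they have to be found in the camera images.
- fixture: board test fixture, screwed to the bench: grey base plate 270 (x) x 260 (y) mm, top 26 mm above the bench. Origin: centre of the base on the bench; x points to the rear (the hinges), y to its left, z up. Rear stop (x = 85 to 107 mm) 56 mm high; front crossbar (x = -121 mm) 53 mm high; cover rests 96 mm high at x = -3, y = +-112 mm; hinge cheeks 106 mm high at x = 112, y = +-112 mm.
- cover (a joint): angle of the window cover, rad: 0 shut (level), 1.57 upright, stop at 2.1; grows as the front edge swings up and back. Stiff hinges: it stays at any angle and takes 4 to 7 N at the tab. Starts at 0 to 0.45, lying over the jaw's handle. Aluminium frame, clear pane, 230 mm wide, 125 mm deep from the hinge line, 7 mm thick; push rods stand 22 mm out of its underside.
- cover_hinge (a point): middle of the cover's hinge line, which runs along the fixture's y: 110 mm behind the fixture's origin, 100 mm above the bench. Equipment shelves hang over the rear of the bench: near the upright cover lift the gripper no more than about 40 mm above the tab, then draw back to the front
- cover_tab (a point): point to grip on the cover's pull tab, 150 mm from the hinge line in the cover's plane; turns with the cover, its -x pointing away from the hinge. Steel tab in the middle of the front edge, 24 mm wide (y), 8 mm thick, 125 to 167 mm from the hinge line. Its sides are free: fingers can come down on both sides (closing along y) and let it turn between them as the cover swings.
- jaw (a joint): pull-out of the sprung jaw, m: 0 at home (towards the rear), grows as it slides to the fixture's front (-x), stop at 0.085. A spring pulls it home: about 4 N at 0 and 0.9 N more for every 10 mm. When this value equals that of joint set_pointer the two pointers are in line.
- jaw_handle (a point): middle of the bar of the jaw's bow handle: a round steel bar 10 mm thick along y, 72 mm long, its middle 80 mm above the bench, 30 mm above the top of the jaw, open beneath; at home 5 mm in front of the fixture's origin. Axes as the fixture's.
- jaw_pointer (a point): tip of the small dark steel pointer on the right (-y) side of the aluminium jaw, beside the scale bar, 40 mm above the bench; at home at the fixture's x = 0. Moves with the jaw. Axes as the fixture's.
- set_pointer (a joint): where the set pointer stands on the scale, m: the pull-out of the jaw at which the two pointers are in line (0.03 to 0.06). A clamped slider: not to be moved.
- set_mark (a point): tip of the set pointer, a small black slider (14 x 10 x 14 mm) with a dark steel tip on the outer (right) edge of the light scale bar with black divisions at the fixture's right side, 40 mm above the bench. The jaw's pointer must come level with it along the fixture's x. Axes as the fixture's.
- circuit_board: the next board, 58x85x12 mm, green, lying to the left of the fixture; leave it. Origin: centre of its underside
- heat_sink: black finned heat sink, 26x85x14 mm, left of the fixture; leave it. Origin: centre of its underside
- flux_tin: round white tin, 49 mm across, 33 mm high, right of the fixture; leave it. Origin: centre of its underside
- tape_kapton: roll of tape, 60x69x20 mm, right of the fixture; leave it. Origin: centre of its underside
- driver_red: screwdriver, 189 mm long, 30 mm high, lying on the left of the bench; leave it. Origin: centre of its underside
- pliers_cut: side cutters, 126x50x13 mm, lying on the left of the bench; leave them. Origin: centre of their underside

How it is judged (in metres and radians):
On the way:
1. the cover stands upright and still, with the jaw still at home (value of joint cover between 1.37 and 1.77 rad and velocity of joint cover between -0.1 and 0.1 rad/s and value of joint jaw below 0.01 m), for 0.3 s.
At the end, for the whole second after the job is handed in: the jaw is held out by the gripper (at least 2.5 N between fingers and jaw), still, with its pointer within 4 mm of the set pointer along the scale; the cover stands upright to within 0.2 rad (about 11 degrees); the set pointer has not been moved (under 3 mm) (x of jaw_pointer in the frame of set_mark between -0.004 and 0.004 m and velocity of joint jaw between -0.01 and 0.01 m/s and contact force between the fingers and jaw above 2.5 N and value of joint cover between 1.37 and 1.77 rad and distance of set_mark from where it was at the start of the episode below 0.003 m); the arm keeps its last pose, push and grip.
It fails at once if the set pointer is pushed along the scale (3 mm or more) (distance of set_mark from where it was at the start of the episode above 0.003 m).
It fails at once if a thing lying round the fixture is moved by more than 20 mm (distance of any of circuit_board, heat_sink, flux_tin, tape_kapton, driver_red, pliers_cut from where it was at the start of the episode above 0.02 m).
It also fails if it takes over 51 s, if anything falls off the work surface, if the arm or the gripper's body presses on something with over 40 N, if the wrist force passes 120 N, or if a joint passes its speed limit or range.

ROBOT

A 6-joint arm with a two-finger parallel gripper is mounted at the origin on a cart in front of the work surface, level with it; the furniture and walls round the work are solid. World frame = base frame: x ahead of the robot, y to its left, z up, the work surface at z = 0. Lengths are in m, angles in degrees, forces in N, time in s.
With the tool pointing down it reaches from about 0.35 to 0.975 m from the base axis. Payload 17.4 kg.
Tool frame: the origin (TCP) lies midway between the tips of the shut fingers; the grasp point (between the pads) lies 19 mm behind it; z points along the fingers, y is the line along which they close (so a half turn about z gives the same grasp; the last joint's range is limited). The gripper opens to 85 mm and grips with 20 to 120 N. Pads are 22 mm wide; open, the fingers measure 114 mm over their backs; the gripper's body (76 mm by 85 mm) begins 54 mm behind the grasp point. The pads swing forward as they close: fully open they stand 13 mm farther back than shut.
Start: joints at [69.225, 6.646, 82.598, -0, 90.757, -2.166], TCP at [0.215, 0.64, 0.208] pointing down, gripper open.
Joint ranges: [-162.19, 162.19], [-47.58, 125.68], [4.15, 143.07], [-65.23, 245.23], [0.69, 171.88], [-170.13, 170.13]. Speed limits (degrees/s): [108.29, 108.29, 127.2, 180, 180, 180].

INTERFACE

Orientations are given as a 3x3 rotation matrix whose columns are the frame's x, y, z axes.
In Python, from rig import r, optics gives the robot as it stands. The module is installed in compiled form; this text tells all that it offers.
- The arm moves only by the shell command python3 -m handwheel 'ROWS'. ROWS is JSON, a list that holds one entry, the list of rows, each a list of 7 numbers: the shift along the tool's x, y, z in units of 40 mm (1.0 is 40 mm), then the turn, a rotation vector about the tool's x, y, z in units of 6 degrees (1.0 is 6 degrees), then the finger opening in mm, from 0 to 85.4. In form: [[[dx, dy, dz, wx, wy, wz, hand], ...]]. A call has 1 to 10 rows; each row shifts and turns the commanded pose from where the row before left it, along the tool's axes as they then stand; what a row does not reach is not made up. A row lasts 1/10 s, in which the tool goes at most 50 mm and 8.59 degrees, less where a joint would pass 70% of its speed; a pose out of reach is approached as far as the arm can. A call is refused whole if a number of a shift passes 1 or a number of a turn 1, either way. A call with a gripper value outside its range is refused whole. The fingers move at their own pace and stop on an object; the grip force is fixed at half the most. Time passes only in rows, so rows that do not move let the fingers close. It gives the time, the measured TCP pose, the force, the opening and the grip force at its end, in the units of the state.
- r.sense(): the state, without advancing time (a new reading comes with each control period).
- optics.camera(name): name is "scene" or "side" or "wrist"; returns a dict with "img" (384x512x3 uint8, blue, green, red), "fx", "fy", "cx", "cy" (pixels), "k1" (the pictures are not rectified: a ray, as slopes to the right and down, at radius r is drawn at 1 + k1 r^2 times it, then the intrinsics apply), "R" (3x3) and "t" (3): a world point X has camera coordinates R X + t. Camera axes: x right, y down, z forward; pixel columns grow to the right and rows downward; lengths in m; the calibration is good to about 2 mm. A picture is of the moment at which its call begins. There is no depth.
- r.hand_in(): hands the job in; it is judged then, once.
Trained networks look in a picture, given as the dict that the camera call returned (one of the last four; its "shot" number tells which), for a name from the list of things; names that differ only in an ending like _2 or _b are one class to them, and where a whole thing is asked for, a point or a joint stands for the part that bears it (a point fixed in the world has none). Each returns a list of dicts, best first, with "score" (0 to 1); they miss things now and then, are a little off and sometimes report something else, mostly with a low value. They report only what shows in the picture. A call takes as long as a camera call.
- optics.boxes_of(query, picture): "pixel" ([column, row] in pixels, amid what is visible of it).
The state is a dict: "time": time; "joint_positions": joint angles; "joint_velocities": joint speeds; "joint_efforts": joint torques, N m; "position": TCP position; "ee_rot": TCP orientation; "ft_force": force on the tool from outside, world axes, zero at the start; "ft_torque": the same for the moment, N m; "opening": opening from 0.0 (shut) to 1.0 (fully open); "finger_force": force on a finger pad.
Only numpy, scipy, OpenCV 4.12 (cv2) and the standard library are available. Lean on these libraries where they do the work, as an engineer would, in place of code of your own. Each camera call takes 0.05 s, during which the arm holds its last target. There are 200 camera calls.

## Working session

There is one attempt and no reset: what is moved stays moved. The work goes in short steps, Python scripts to look and compute and a shell command to move; the robot and the scene stay as the last step left them, time stands still between calls to the robot, and variables do not carry over. Pictures are saved under pics/ and viewed, at most 10 in all, crops included, and the job is handed in when it is done.

```bash
mkdir -p pics
python3 - <<'E'
from rig import r, optics
import cv2,numpy as np
s=r.sense();print({k:np.round(v,3).tolist() for k,v in s.items()})
ims=[]
for n in["scene","side"]:
    c=optics.camera(n);cv2.imwrite(f"pics/{n}0.png",cv2.resize(c["img"],(800,600)))
    print(n,c["fx"],c["fy"],c["cx"],c["cy"],c["k1"],np.round(c["R"],4).tolist(),np.round(c["t"],4).tolist())
    for q in["fixture","cover","cover_tab","cover_hinge","jaw_handle","jaw_pointer","set_mark","jaw","flux_tin","tape_kapton","circuit_board","heat_sink"]:
        print(q,[(np.round(d["pixel"],1).tolist(),round(d["score"],2)) for d in optics.boxes_of(q,c)[:2]])
E
```

```text
{'time': 0.0, 'joint_positions': [69.224, 6.673, 82.635, 0.002, 90.757, -2.166], 'joint_velocities': [-0.119, 0.014, -0.056, -0.024, 0.032, -0.002], 'joint_efforts': [-0.003, -73.202, -63.245, -0.0, 0.007, 0.0], 'position': [0.215, 0.64, 0.207], 'ee_rot': [[-0.948, 0.319, -0.0], [0.319, 0.948, -0.001], [0.0, -0.001, -1.0]], 'ft_force': [-0.031, -0.1, 0.28], 'ft_torque': [0.005, -0.002, -0.03], 'finger_force': 0.0, 'opening': 0.999}
scene 411.3353410127723 411.3353410127723 257.872020753948 192.7917312208711 -0.020022709942209175 [[-0.867, -0.4982, 0.0064], [-0.3938, 0.6773, -0.6215], [0.3053, -0.5413, -0.7834]] [0.5189, 0.141, 1.0487]
fixture [([258.8, 184.4], 0.72)]
cover [([247.1, 163.8], 0.97), ([185.5, 319.9], 0.34)]
cover_tab [([245.2, 166.3], 0.94), ([259.5, 185.3], 0.64)]
cover_hinge [([260.1, 185.5], 0.9)]
jaw_handle [([262.0, 189.4], 0.74)]
jaw_pointer [([257.9, 186.3], 0.92)]
set_mark []
jaw [([261.2, 189.3], 0.71), ([289.7, 149.3], 0.57)]
flux_tin [([289.6, 149.7], 0.55)]
tape_kapton [([321.0, 161.7], 0.69)]
circuit_board [([242.6, 258.7], 0.88)]
heat_sink [([197.0, 226.5], 0.79)]
side 441.5629282303526 441.5629282303526 260.7928412165707 197.26676373063955 -0.08712154790338265 [[-0.9868, -0.1613, 0.0171], [-0.1016, 0.5326, -0.8403], [0.1265, -0.8309, -0.5419]] [0.5418, 0.0452, 1.2031]
fixture [([255.4, 206.4], 0.56)]
cover [([243.4, 181.5], 0.62)]
cover_tab [([247.4, 183.5], 0.89)]
cover_hinge [([254.6, 209.5], 0.84), ([298.1, 326.1], 0.46)]
jaw_handle []
jaw_pointer [([261.7, 206.1], 0.81)]
set_mark []
jaw [([260.2, 208.6], 0.66), ([253.5, 206.9], 0.33)]
flux_tin []
tape_kapton [([304.8, 178.9], 0.49)]
circuit_board []
heat_sink [([211.5, 253.1], 0.84), ([246.5, 180.6], 0.61)]
```

View pics/scene0.png

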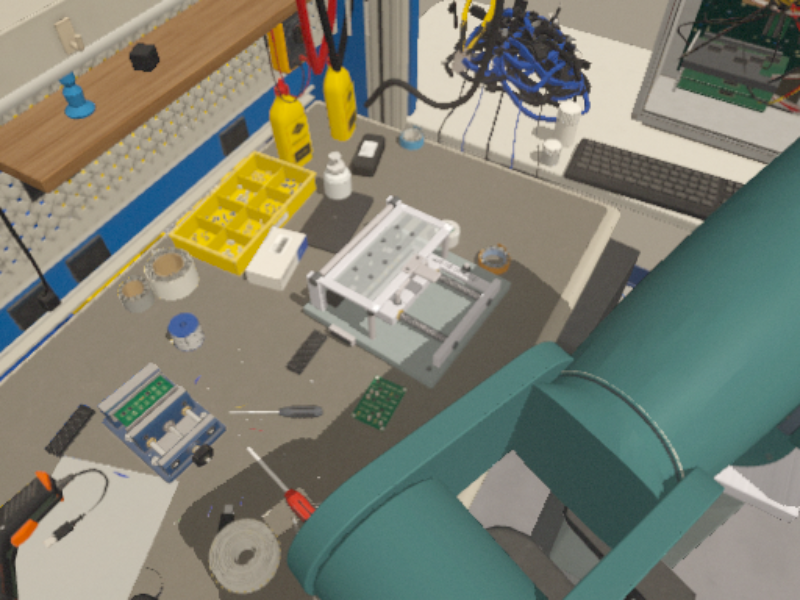

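View pics/side0.png

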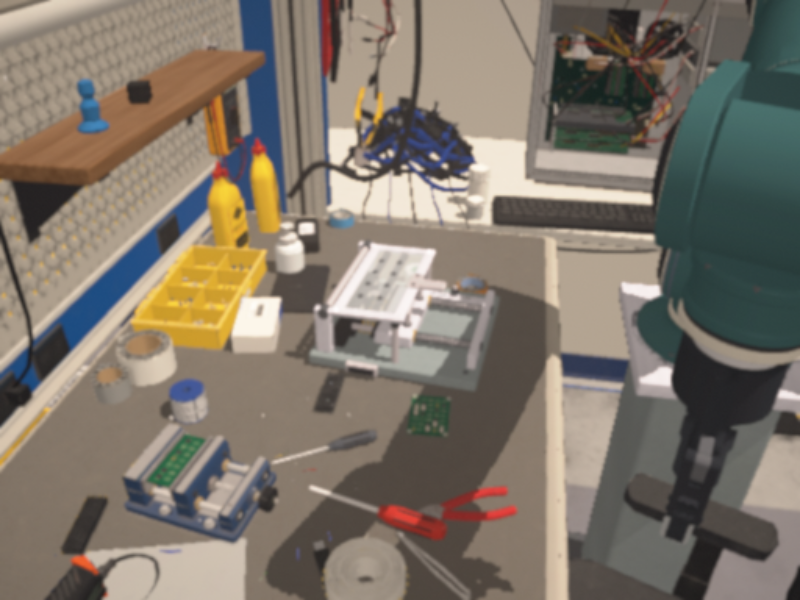

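The scene view (800x600 scale) shows the fixture's base corners at about (305,308), (430,383) and (508,285). The cover's front edge runs from (380,300) to (455,235), with the tab near (428,262). The side view shows the same layout but blurrier.

```bash
cat > h.py <<'E'
import numpy as np,cv2
def K(c): return np.array([[c["fx"],0,c["cx"]],[0,c["fy"],c["cy"]],[0,0,1.]])
def ray(c,px):
    d=np.array([[(px[0]-c["cx"])/c["fx"],(px[1]-c["cy"])/c["fy"]]])[0]
    u=d.copy()
    for _ in range(10): u=d/(1+c["k1"]*(u@u))
    R=np.array(c["R"]);t=np.array(c["t"])
    v=R.T@np.r_[u,1]; return -R.T@t, v/np.linalg.norm(v)
def onz(c,px,z):
    o,v=ray(c,px); return o+v*(z-o[2])/v[2]
def tri(cs,ps):
    A=np.zeros((3,3));b=np.zeros(3)
    for c,p in zip(cs,ps):
        o,v=ray(c,p);M=np.eye(3)-np.outer(v,v);A+=M;b+=M@o
    return np.linalg.solve(A,b)
def proj(c,X):
    p=np.array(c["R"])@X+np.array(c["t"]);s=p[:2]/p[2];s=s*(1+c["k1"]*(s@s))
    return np.array([c["fx"]*s[0]+c["cx"],c["fy"]*s[1]+c["cy"]])
E
python3 - <<'E'
from h import *
from rig import optics
c=optics.camera("scene");d=optics.camera("side")
k=.64
for n,p in dict(L=(305,308),F=(430,383),R=(508,285)).items(): print(n,onz(c,np.array(p)*k,.02).round(3))
for n,p in dict(rl=(312,360),fl=(475,385)).items(): print(n,onz(d,np.array(p)*k,.02).round(3))
print("tab",tri([c,d],[(245.2,166.3),(247.4,183.5)]).round(3), tri([c,d],[(428*k,262*k),(425*k,268*k)]).round(3))
a=cv2.resize(c["img"][115:250,185:335],None,fx=2.66,fy=2.66,interpolation=2)
b=cv2.resize(d["img"][145:280,185:335],None,fx=2.66,fy=2.66,interpolation=2)
cv2.imwrite("pics/crop1.png",np.hstack([a,b]))
E
```

```text
L [0.671 0.217 0.02 ]
F [0.41  0.241 0.02 ]
R [ 0.386 -0.009  0.02 ]
rl [0.665 0.227 0.02 ]
fl [0.406 0.242 0.02 ]
tab [0.568 0.117 0.103] [0.501 0.099 0.129]
```

View pics/crop1.png

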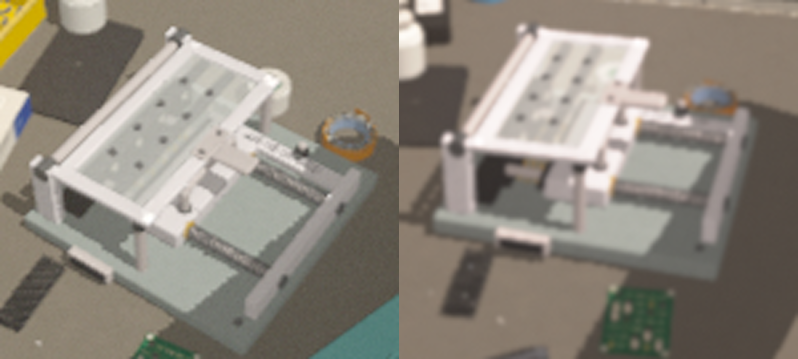

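The fixture centre is near (0.528, 0.104) with a yaw of about -5°, and the cover sits at about 0.2 rad. I'll move over it for close views.

```bash
python3 -m handwheel '[[[-0.65,-0.74,-0.25,0,0,0,85],[-0.65,-0.74,-0.25,0,0,0,85],[-0.65,-0.74,-0.25,0,0,0,85],[-0.65,-0.74,-0.25,0,0,0,85],[-0.65,-0.74,-0.25,0,0,0,85],[-0.65,-0.74,-0.25,0,0,0,85],[-0.65,-0.74,0,0,0,0,85],[-0.65,-0.74,0,0,0,0,85],[-0.65,-0.74,0,0,0,0,85],[-0.65,-0.74,0,0,0,0,85]]]'
python3 -m handwheel '[[[-0.65,-0.74,0,0,0,0,85],[-0.65,-0.74,0,0,0,0,85],[-0.65,-0.74,0,0,0,0,85],[-0.65,-0.74,0,0,0,0,85],[0,0,0,0,0,-0.7,85],[0,0,0,0,0,-0.7,85],[0,0,0,0,0,-0.8,85],[0,0,0,0,0,0,85]]]'
python3 - <<'E'
from h import *
from rig import r,optics
c=optics.camera("wrist");cv2.imwrite("pics/w1.png",c["img"])
s=r.sense();print(s["time"],s["position"],np.round(s["ee_rot"],3).tolist())
for q in["cover_tab","jaw_handle","jaw_pointer","set_mark"]:
    print(q,[(np.round(d["pixel"],1).tolist(),round(d["score"],2)) for d in optics.boxes_of(q,c)[:2]])
import pickle;pickle.dump(c,open("w1.pkl","wb"))
E
```

```text
time: 2.4
position: [0.3676, 0.2747, 0.2681]
ee_rot: [[-0.948, 0.319, 0.001], [0.319, 0.948, 0.0], [-0.0, 0.0, -1.0]]
ft_force: [0.3, 0.4, -0.2]
opening: 0.995
finger_force: 0.0
time: 3.2
position: [0.4282, 0.1307, 0.268]
ee_rot: [[-0.996, 0.093, 0.0], [0.093, 0.996, 0.0], [-0.0, 0.0, -1.0]]
ft_force: [-2.2, 0.9, -0.1]
opening: 0.993
finger_force: 0.0
3.25 [0.42812171 0.13078348 0.26801434] [[-0.995, 0.096, 0.0], [0.096, 0.995, 0.0], [-0.0, 0.0, -1.0]]
cover_tab [([244.1, 296.5], 0.98)]
jaw_handle [([252.1, 236.5], 0.6)]
jaw_pointer [([251.8, 238.2], 0.97)]
set_mark [([158.9, 196.1], 0.65)]
```

View pics/w1.png

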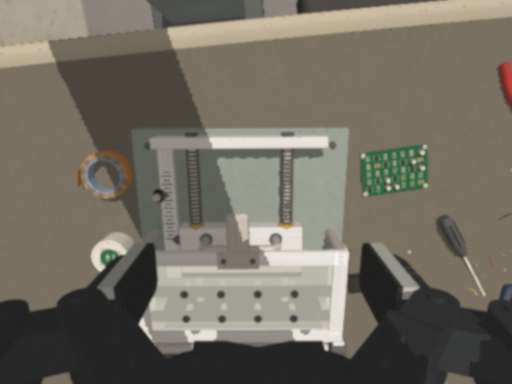

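The wrist view shows the fixture aligned with the image. The tab spans (237,214)-(237,250), the set pointer is at (158,195), the front crossbar is on row 142 and the jaw's front face is near row 226. I'll take a second view with a sideways baseline.

```bash
python3 -m handwheel '[[[0,-0.75,0.3,0,0,0,85],[0,-0.75,0.3,0,0,0,85],[0,-0.5,0.3,0,0,0,85],[0,0,0,0,0,0,85]]]' | head -2
python3 - <<'E'
from h import *
from rig import r,optics
c=optics.camera("wrist");a=cv2.resize(c["img"][100:300,100:367],(800,600),interpolation=2);cv2.imwrite("pics/w2.png",a)
import pickle;pickle.dump(c,open("w2.pkl","wb"))
c1=pickle.load(open("w1.pkl","rb"))
print(c["fx"],-np.array(c["R"]).T@c["t"],-np.array(c1["R"]).T@c1["t"])
for z in (.026,):
  for p in[(132,129),(349,129)]: print(onz(c1,p,z).round(4))
for q in["cover_tab","jaw_handle","jaw_pointer","set_mark"]:
    print(q,[(np.round(d["pixel"],1).tolist(),round(d["score"],2)) for d in optics.boxes_of(q,c)[:2]])
E
```

```text
time: 3.85
position: [0.42, 0.0495, 0.2305]
342.3978800001667 [0.35399094 0.05570654 0.39544653] [0.36181342 0.13648019 0.43284416]
[ 0.3845 -0.0146  0.026 ]
[0.4081 0.2398 0.026 ]
cover_tab [([296.2, 301.7], 0.95)]
jaw_handle [([290.8, 253.1], 0.71), ([303.8, 223.8], 0.58)]
jaw_pointer [([292.9, 250.0], 0.82)]
set_mark [([225.0, 206.3], 0.58)]
```

View pics/w2.png

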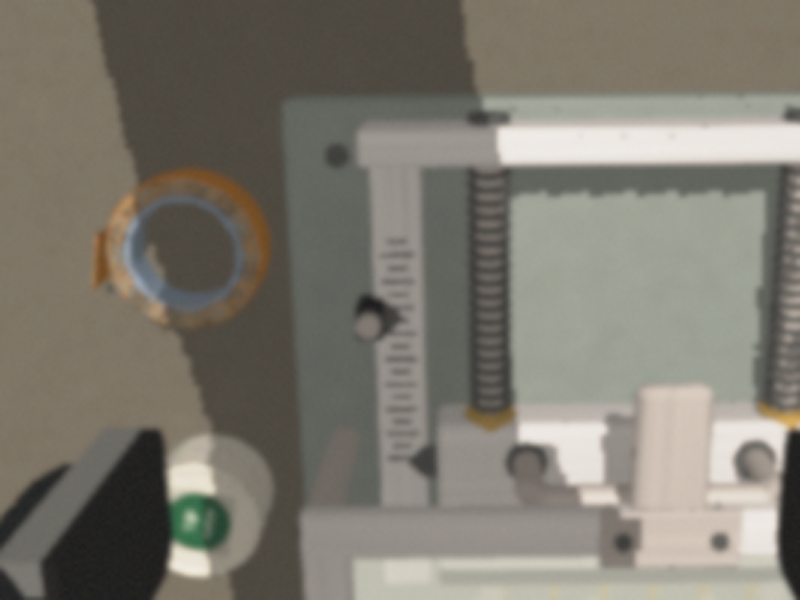

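Both pointers show in this crop: the set tip at (402,318) and the jaw tip at (412,461). The tab tip centre is at (675,386), and the jaw handle's posts are at (525,462) and (757,462).

Run:
```python
from h import *
import pickle
c1=pickle.load(open("w1.pkl","rb"));c2=pickle.load(open("w2.pkl","rb"))
f=lambda x,y:(100+x/2.996-.33,100+y/3-.33)
s=onz(c2,f(402,318),.04);j=onz(c2,f(412,461),.04);print("set",s,"jaw",j,np.linalg.norm(s-j))
cr=onz(c2,f(283,97),.026);cl=onz(c1,(349,129),.026);print("corners",cr,cl)
y=(cl-cr)[:2];y/=np.linalg.norm(y);x=np.array([y[1],-y[0]])
cen=(cl+cr)[:2]/2+.135*x;print("yaw",np.degrees(np.arctan2(x[1],x[0])),"centre",cen)
for p,n in((s,"s"),(j,"j")):print(n,(p[:2]-cen)@x,(p[:2]-cen)@y)
t=tri([c1,c2],[(237,214.5),f(675,386)]);print("tip",t,(t[:2]-cen)@x,(t[:2]-cen)@y)
t=tri([c1,c2],[(237,250.5),f(673,511)]);print("base",t,(t[:2]-cen)@x,(t[:2]-cen)@y)
for th in np.arange(0,.5,.1):
  for L in(.167,):
    X=np.r_[cen+x*(.11-L*np.cos(th)),.104+L*np.sin(th)];print(round(th,1),proj(c1,X).round(1),proj(c2,X).round(1),f(675,386))
for z in(.08,):
  for a in(-.036,.036):
    X=np.r_[cen-x*.005+y*a,z];print("handle",(proj(c2,X)-100)*3)
```

```text
set [0.46488107 0.018353   0.04      ] jaw [0.52155821 0.01559863 0.04      ] 0.05674402479228975
corners [ 0.38301308 -0.01596125  0.026     ] [0.40811691 0.23978515 0.026     ]
yaw -5.606141835252298 centre [0.52991928 0.09872386]
s -0.05687573224246592 -0.08633999199588194
j -0.0002006131530944348 -0.08354441945460281
tip [0.47413444 0.10486764 0.10530746] -0.056118205834581526 0.0006647995000501345
base [0.51056564 0.10122972 0.1134903 ] -0.019505872392829648 0.0006032257712930808
0.0 [236.5 213. ] [324.  227.2] (324.9704005340454, 228.33666666666664)
0.1 [235.4 219.5] [327.5 235.2] (324.9704005340454, 228.33666666666664)
0.2 [234.3 228.2] [331.3 245.8] (324.9704005340454, 228.33666666666664)
0.3 [233.2 239.4] [335.2 259.4] (324.9704005340454, 228.33666666666664)
0.4 [232.  253.2] [339.4 276.2] (324.9704005340454, 228.33666666666664)
handle [544.62909251 499.11788535]
handle [756.69611239 499.15789834]
```

The cover is almost shut (about 0.02 rad) and the jaw has to come out about 57 mm. Next I'll go above the tab and down over its sides.

```bash
python3 -m handwheel '[[[-0.54,0.5,0,0,0,0,60],[-0.54,0.5,0,0,0,0,50],[-0.54,0.5,0.3,0,0,0,50],[0,0,0.7,0,0,0,50],[0,0,0.7,0,0,0,50],[0,0,0.6,0,0,0,50],[0,0,0.4,0,0,0,50],[0,0,0,0,0,0,50]]]'
python3 - <<'E'
from h import *
from rig import r,optics
c=optics.camera("wrist");cv2.imwrite("pics/w3.png",c["img"][60:384])
E
```

```text
time: 4.9
position: [0.49, 0.1052, 0.1222]
ee_rot: [[-0.996, 0.094, -0.003], [0.094, 0.996, -0.0], [0.003, -0.001, -1.0]]
ft_force: [0.4, -0.2, 0.1]
opening: 0.582
finger_force: 0.0
```

View pics/w3.png

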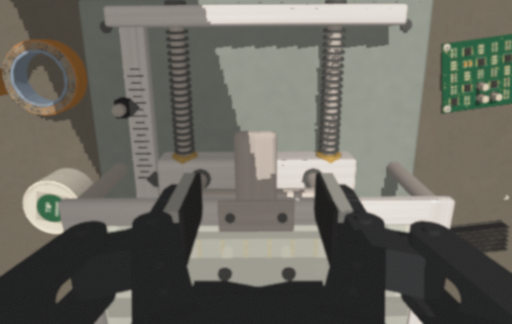

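The fingertips at (190,245) and (325,245) straddle the tab, whose centre is near column 255. I'll go down, shift 2 mm and grip.

```bash
python3 -m handwheel '[[[0,-0.05,0.4,0,0,0,50],[0,0,0.35,0,0,0,50],[0,0,0,0,0,0,20],[0,0,0,0,0,0,15],[0,0,0,0,0,0,15],[0,0,0,0,0,0,15],[0,0,0,0,0,0,15]]]'
```

```text
time: 5.65
position: [0.4908, 0.1028, 0.0943]
ee_rot: [[-0.996, 0.094, 0.001], [0.094, 0.996, 0.0], [-0.001, 0.0, -1.0]]
ft_force: [-0.0, 0.3, -0.0]
opening: 0.174
finger_force: 0.0
```

Run:
```python
from h import *
from rig import r,optics
c=optics.camera("wrist");d=optics.camera("side");e=optics.camera("scene")
s=r.sense();print(s["opening"],s["finger_force"],s["position"],s["ft_force"])
cv2.imwrite("pics/w4.png",np.hstack([cv2.resize(c["img"],(400,300)),cv2.resize(d["img"][145:258,185:335],(400,300),interpolation=2)]))
```

```text
0.1743904586247619 0.0 [0.49063951 0.10280457 0.09404577] [-0.69338867 -0.28313799  0.0810192 ]
```

View pics/w4.png

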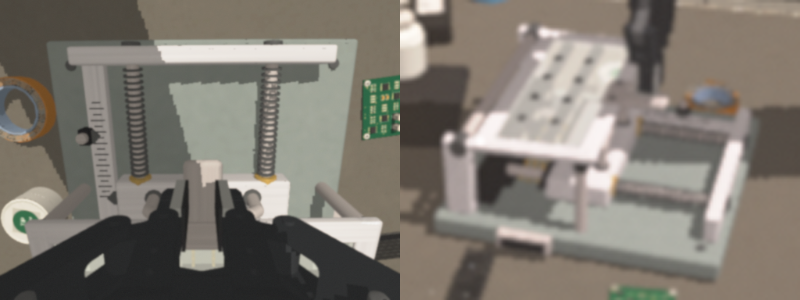

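Run:
```python
from h import *
from rig import r,optics
c=optics.camera("wrist")
cv2.imwrite("pics/w5.png",cv2.resize(c["img"][180:360,140:380],(800,600),interpolation=2))
cen=np.array([.5299,.0987]);a=np.radians(-5.6);x=np.array([np.cos(a),np.sin(a)]);y=np.array([-x[1],x[0]])
for th in(0,.1,.2):
  print(th,[((proj(c,np.r_[cen+x*(.11-.167*np.cos(th))+y*b,.104+.167*np.sin(th)])-[140,180])*3.333).round(0) for b in(-.012,.012)])
s=r.sense();P=np.array(s["position"]);R=np.array(s["ee_rot"])
for zz in(-.003,-.019,-.03):print([((proj(c,P+R@[0,b,zz])-[140,180])*3.333).round(0) for b in(-.0075,.0075)])
```

```text
0 [array([310.,  79.]), array([478.,  80.])]
0.1 [array([301., 125.]), array([488., 125.])]
0.2 [array([290., 194.]), array([499., 195.])]
[array([346., 175.]), array([445., 175.])]
[array([341., 219.]), array([450., 220.])]
[array([338., 255.]), array([454., 255.])]
```

View pics/w5.png

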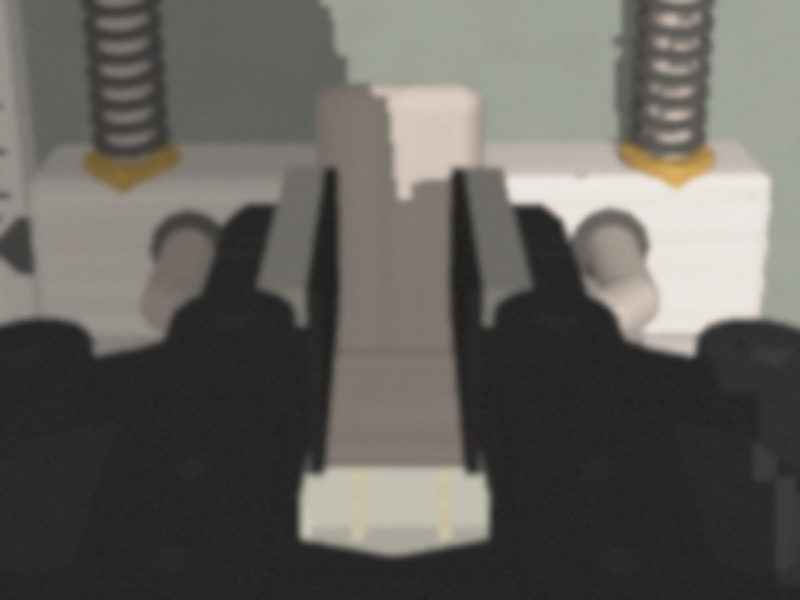

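The tips still sit just above the tab: they closed to 15 mm at columns 335-450, over a tab spanning 318-480. I'll reopen and go about 14 mm deeper.

```bash
python3 -m handwheel '[[[0,0,0,0,0,0,50],[0,0,0,0,0,0,50],[0,0,0,0,0,0,50],[0,0,0.2,0,0,0,50],[0,0,0.15,0,0,0,50],[0,0,0,0,0,0,15],[0,0,0,0,0,0,15],[0,0,0,0,0,0,15],[0,0,0,0,0,0,15],[0,0,0,0,0,0,15]]]'
```

```text
time: 6.85
position: [0.4904, 0.1036, 0.0797]
ee_rot: [[-0.996, 0.094, -0.0], [0.094, 0.996, 0.001], [0.001, 0.001, -1.0]]
ft_force: [0.4, 6.9, -3.0]
opening: 0.253
finger_force: 60.2
```

```bash
python3 -m handwheel '[[[-0.015,0,-0.3,0,0,0,15],[-0.03,0,-0.29,0,0,0,15],[-0.06,0,-0.29,0,0,0,15],[-0.08,0,-0.28,0,0,0,15],[-0.1,0,-0.28,0,0,0,15],[-0.12,0,-0.27,0,0,0,15],[0,0,0,0,0,0,15]]]'
```

```text
time: 7.55
position: [0.5087, 0.1019, 0.1491]
ee_rot: [[-0.996, 0.094, 0.004], [0.094, 0.996, 0.001], [-0.004, 0.002, -1.0]]
ft_force: [16.9, 7.5, -8.0]
opening: 0.246
finger_force: 60.2
```

```bash
python3 -m handwheel '[[[-0.2,0,-0.34,0,0,0,15],[-0.235,0,-0.315,0,0,0,15],[-0.265,0,-0.29,0,0,0,15],[-0.295,0,-0.26,0,0,0,15],[-0.32,0,-0.23,0,0,0,15],[0,0,0,0,0,0,15]]]'
```

```text
time: 8.15
position: [0.5603, 0.0973, 0.2055]
ee_rot: [[-0.996, 0.094, 0.0], [0.094, 0.996, 0.002], [-0.0, 0.002, -1.0]]
ft_force: [6.8, 9.1, -5.4]
opening: 0.241
finger_force: 59.4
```

```bash
python3 -m handwheel '[[[-0.34,0,-0.19,0,0,0,15],[-0.36,0,-0.155,0,0,0,15],[-0.375,0,-0.12,0,0,0,15],[-0.385,0,-0.08,0,0,0,15],[-0.39,0,-0.04,0,0,0,15],[-0.1,0,0,0,0,0,15],[0,0,0,0,0,0,15],[0,0,0,0,0,0,15]]]'
python3 - <<'E'
from h import *
from rig import r,optics
d=optics.camera("side");e=optics.camera("scene")
cv2.imwrite("pics/s5.png",np.hstack([cv2.resize(e["img"][70:250,165:345],(400,400),interpolation=2),cv2.resize(d["img"][90:270,165:345],(400,400),interpolation=2)]))
E
```

```text
time: 8.95
position: [0.6364, 0.089, 0.2291]
ee_rot: [[-0.996, 0.094, -0.0], [0.094, 0.996, 0.0], [0.0, 0.0, -1.0]]
ft_force: [0.3, -0.3, 0.5]
opening: 0.176
finger_force: 0.0
```

View pics/s5.png

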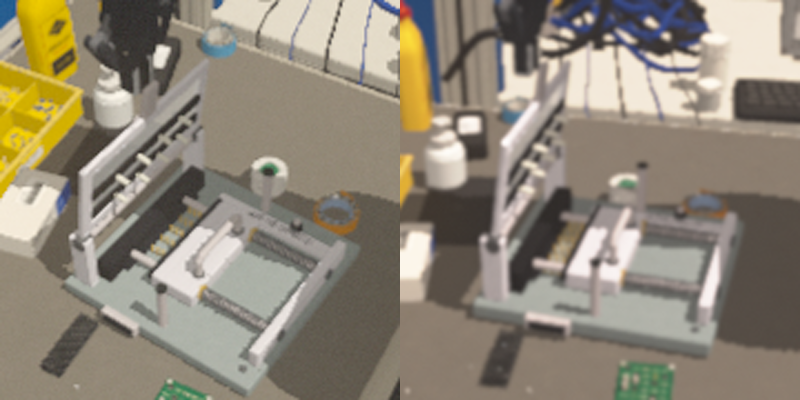

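The cover is up, but the fingers slipped off near the end. The tab top is at (147,68) in the left crop and (549,65) in the right one. I'll estimate the angle from these.

Run:
```python
from h import *
from rig import r,optics
d=optics.camera("side");e=optics.camera("scene")
cen=np.array([.5299,.0987]);a=np.radians(-5.6);x=np.array([np.cos(a),np.sin(a)]);y=np.array([-x[1],x[0]])
g=lambda p,o:np.array([165+p[0]*.45,o+p[1]*.45])
for n,ps in dict(tab=((147,70),(149,66)),cornL=((83,168),(100,140)),cornR=((207,63),(164,66))).items():
  t=tri([e,d],[g(ps[0],70),g(ps[1],90)]);f=np.r_[(t[:2]-cen)@x,(t[:2]-cen)@y,t[2]];print(n,f.round(3),"theta",np.arctan2(f[2]-.1,.11-f[0]).round(3))
# projections in crop coordinates for candidate angles
for th in(1.2,1.3,1.4,1.5,1.6,1.7):
  o=[]
  for b,L in((0,.167),(.115,.125),(-.115,.125)):
    X=np.r_[cen+x*(.11-L*np.cos(th))+y*b,.1+L*np.sin(th)]
    o.append(((proj(e,X)-[165,70])/.45).round(0).tolist()+((proj(d,X)-[165,90])/.45).round(0).tolist())
  print(th,o)
c=optics.camera("wrist");print([ (q,[(np.round(k["pixel"],0).tolist(),round(k["score"],2)) for k in optics.boxes_of(q,c)[:1]]) for q in("cover_tab","cover","jaw_handle")])
```

```text
tab [ 0.09  -0.006  0.265] theta 1.448
cornL [0.095 0.112 0.222] theta 1.448
cornR [ 0.098 -0.118  0.21 ] theta 1.466
1.2 [[180.0, 102.0, 176.0, 74.0], [103.0, 185.0, 128.0, 151.0], [228.0, 70.0, 191.0, 66.0]]
1.3 [[168.0, 92.0, 162.0, 67.0], [94.0, 177.0, 117.0, 146.0], [220.0, 63.0, 182.0, 62.0]]
1.4 [[156.0, 84.0, 147.0, 63.0], [85.0, 171.0, 106.0, 142.0], [212.0, 57.0, 172.0, 58.0]]
1.5 [[143.0, 77.0, 133.0, 59.0], [75.0, 165.0, 94.0, 139.0], [203.0, 52.0, 162.0, 56.0]]
1.6 [[131.0, 70.0, 118.0, 57.0], [66.0, 159.0, 83.0, 137.0], [194.0, 48.0, 152.0, 55.0]]
1.7 [[119.0, 66.0, 104.0, 57.0], [58.0, 155.0, 71.0, 137.0], [186.0, 45.0, 142.0, 54.0]]
[('cover_tab', [([262.0, 192.0], 0.87)]), ('cover', [([264.0, 196.0], 0.9)]), ('jaw_handle', [([258.0, 68.0], 0.74)])]
```

The cover is at about 1.44 rad, which is in range but short of upright. I'll open, draw to the front, close and nudge the tab back.

```bash
python3 -m handwheel '[[[0,0,0,0,0,0,55],[0,0,0,0,0,0,55],[0,0,0,0,0,0,55],[0,0,0,0,0,0,55],[0.5,0,0,0,0,0,55],[0.6,0,0,0,0,0,55],[0,0,0,0,0,0,10],[0,0,0,0,0,0,10],[0,0,0,0,0,0,10],[0,0,0,0,0,0,10]]]'
python3 -m handwheel '[[[-0.2,0,0,0,0,0,10],[-0.2,0,0,0,0,0,10],[-0.15,0,0,0,0,0,10],[-0.1,0,0,0,0,0,10],[0,0,0,0,0,0,10]]]'
```

```text
time: 10.35
position: [0.5934, 0.093, 0.2288]
ee_rot: [[-0.996, 0.094, -0.0], [0.094, 0.996, -0.0], [0.0, -0.0, -1.0]]
ft_force: [-0.0, -0.4, -0.4]
opening: 0.119
finger_force: 0.0
time: 10.85
position: [0.6194, 0.0906, 0.2288]
ee_rot: [[-0.996, 0.094, -0.0], [0.094, 0.996, -0.0], [0.0, -0.0, -1.0]]
ft_force: [-0.5, 0.9, -0.1]
opening: 0.114
finger_force: 0.0
```

```bash
python3 -m handwheel '[[[-0.05,0,0,0,0,0,10],[-0.05,0,0,0,0,0,10]]]'
python3 - <<'E'
from h import *
from rig import r,optics
for n in("scene","side"):
  d=optics.camera(n);print([(q,[(np.round(k["pixel"],0).tolist(),round(k["score"],2)) for k in optics.boxes_of(q,d)[:2]]) for q in("cover_tab","cover")])
  np.save(n+"_a.npy",d["img"])
cen=np.array([.5299,.0987]);a=np.radians(-5.6);x=np.array([np.cos(a),np.sin(a)]);y=np.array([-x[1],x[0]])
E
```

```text
time: 11.05
position: [0.6226, 0.0903, 0.2289]
ee_rot: [[-0.996, 0.094, -0.001], [0.094, 0.996, -0.0], [0.001, -0.0, -1.0]]
ft_force: [-4.4, 0.3, -0.5]
opening: 0.117
finger_force: 2.0
[('cover_tab', []), ('cover', [([227.0, 136.0], 0.9), ([199.0, 228.0], 0.19)])]
[('cover_tab', [([257.0, 202.0], 0.74)]), ('cover', [([216.0, 155.0], 0.91), ([261.0, 332.0], 0.7)])]
```

Contact is at 4.4 N and geometry puts the cover at about 1.55 rad. Now I'll retreat over the handle and turn the gripper so it closes along the fixture's x.

```bash
python3 -m handwheel '[[[0.4,0,0,0,0,0,10],[0.65,0,0,0,0,0,10],[0.7,0,0,0,0,0,20],[0.7,0,0,0,0,-0.5,40],[0,0,0,0,0,-1,50],[0,0,0,0,0,-1,50],[0,0,0,0,0,-1,50],[0,0,0,0,0,-1,50],[0,0,0,0,0,-1,50],[0,0,0,0,0,-1,50]]]' >/dev/null
python3 -m handwheel '[[[0,0,0,0,0,-1,50],[0,0,0,0,0,-1,50],[0,0,0.2,0,0,-1,50],[0,0,0.4,0,0,-1,50],[0,0,0.4,0,0,-1,50],[0,0,0.4,0,0,-1,50],[0,0,0.2,0,0,-1,50],[0,0,0,0,0,-1,50],[0,0,0,0,0,-0.5,50],[0,0,0,0,0,0,50]]]'
python3 - <<'E'
from h import *
from rig import r,optics
c=optics.camera("wrist");e=optics.camera("scene")
import pickle;pickle.dump((c,e),open("w6.pkl","wb"))
for q in("jaw_handle","jaw_pointer","set_mark"):print(q,[(np.round(k["pixel"],1).tolist(),round(k["score"],2)) for k in optics.boxes_of(q,c)[:2]])
cv2.imwrite("pics/w6.png",np.hstack([cv2.resize(c["img"],(480,360)),cv2.resize(e["img"][70:250,165:325],(320,360),interpolation=2)]))
E
```

```text
time: 13.35
position: [0.5254, 0.0995, 0.1653]
ee_rot: [[-0.093, -0.996, 0.001], [-0.996, 0.093, -0.0], [-0.0, -0.001, -1.0]]
ft_force: [0.5, -0.5, 0.4]
opening: 0.584
finger_force: 0.0
jaw_handle [([236.1, 170.2], 0.55)]
jaw_pointer [([236.7, 172.5], 0.93)]
set_mark [([324.8, 58.4], 0.74)]
```

View pics/w6.png

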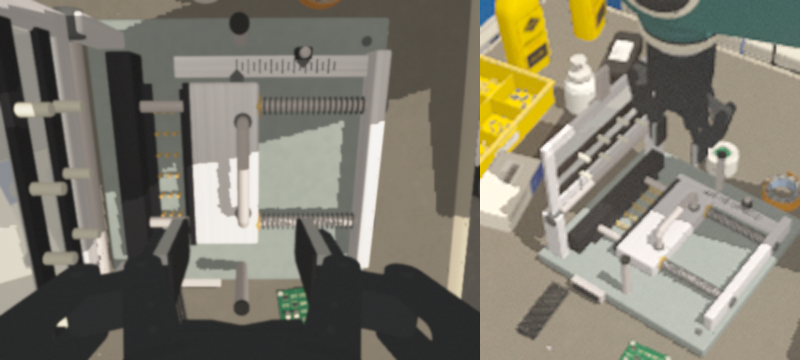

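The wrist view (480 wide) shows the handle bar from (243,120) to (243,215), the jaw pointer tip at about (237,72) and the set pointer at about (302,60). The scene crop shows the cover upright, its corner having moved by about +0.08 rad to roughly 1.52.

Run:
```python
from h import *
import pickle
c,e=pickle.load(open("w6.pkl","rb"))
cen=np.array([.5299,.0987]);a=np.radians(-5.6);x=np.array([np.cos(a),np.sin(a)]);y=np.array([-x[1],x[0]])
k=512/480
def F(p,z):
  t=onz(c,np.array(p)*k,z);return t.round(4),((t[:2]-cen)@x).round(4),((t[:2]-cen)@y).round(4)
print("bar",F((243,120),.08),F((243,215),.08))
print("jawtip",F((237,71),.04),"set",F((301,64),.04))
T=np.array([.5254,.0995]);print("tcp",(T-cen)@x,(T-cen)@y)
# column profile of scale strip, for pointers (dark)
g=cv2.cvtColor(c["img"],cv2.COLOR_BGR2GRAY)
for r0 in range(52,88,2):
  row=g[r0,235:345].astype(int);i=np.where(row<75)[0]+235;print(r0,i.tolist()[:40])
```

```text
bar (array([0.5203, 0.0545, 0.08  ]), np.float64(-0.0052), np.float64(-0.0449)) (array([0.5275, 0.1324, 0.08  ]), np.float64(-0.0057), np.float64(0.0333))
jawtip (array([0.5218, 0.016 , 0.04  ]), np.float64(0.0), np.float64(-0.0831)) set (array([0.4667, 0.0153, 0.04  ]), np.float64(-0.0547), np.float64(-0.0891))
tcp -0.0045565896197256196 0.0003570588710692955
52 [314, 315, 316, 317, 318, 319, 332]
54 [314, 315, 316, 317, 318]
56 [314, 315, 316, 317, 318]
58 [314, 315, 316, 317, 318, 319]
60 [315, 316, 317, 318, 319, 320, 330, 331]
62 [315, 316, 317, 318, 319, 320, 321, 322, 323, 326, 327, 328, 329, 330]
64 [318, 319, 320, 321, 322, 323, 324, 325, 326, 327, 328]
66 [319, 320, 321, 322, 323, 324, 325, 326]
68 [321, 322, 323, 324, 325]
70 []
72 []
74 []
76 []
78 [251, 252, 253, 254]
80 [249, 250, 251, 252, 253, 254, 255, 256]
82 [248, 249, 250, 251, 252, 253, 254, 255, 256, 257]
84 [247, 248, 249, 250, 251, 252, 253, 254, 255, 256]
86 []
```

```bash
python3 -m handwheel '[[[0,0,0.6,0,0,0,50],[0,0,0.7,0,0,0,50],[0,0,0.7,0,0,0,50],[0,0,0.4,0,0,0,50],[0,0,0.2,0,0,0,50],[0,0,0,0,0,0,40]]]'
python3 -m handwheel '[[[0,0,0,0,0,0,0],[0,0,0,0,0,0,0],[0,0,0,0,0,0,0],[0,0,0,0,0,0,0],[0,0,0,0,0,0,0],[0,0,0,0,0,0,0]]]'
```

```text
time: 14.2
position: [0.5251, 0.0995, 0.0607]
ee_rot: [[-0.095, -0.996, -0.001], [-0.996, 0.095, -0.0], [0.0, 0.001, -1.0]]
ft_force: [0.3, 0.2, 0.2]
opening: 0.473
finger_force: 0.0
time: 14.8
position: [0.5255, 0.0996, 0.0615]
ee_rot: [[-0.094, -0.996, 0.001], [-0.996, 0.094, 0.0], [-0.0, -0.001, -1.0]]
ft_force: [-0.3, 0.2, 4.5]
opening: 0.002
finger_force: 1.9
```

The fingers shut completely, so the bar isn't between them. I'll check heights by triangulating the handle.

Run:
```python
from h import *
import pickle
from rig import r,optics
c,e=pickle.load(open("w6.pkl","rb"));c2=pickle.load(open("w2.pkl","rb"));k=512/480
f=lambda x,y:(100+x/2.996-.33,100+y/3-.33)
cen=np.array([.5299,.0987]);a=np.radians(-5.6);x=np.array([np.cos(a),np.sin(a)]);y=np.array([-x[1],x[0]])
F=lambda t:np.r_[(t[:2]-cen)@x,(t[:2]-cen)@y,t[2]].round(4)
print("knobR",F(tri([c,c2],[np.array((243,120))*k,f(525,458)])))
print("knobs on w2",[F(onz(c2,f(u,460),z)) for u in(525,757) for z in(.05,.08)])
print("bar elbow w2", [F(onz(c2,f(530,490),z)) for z in(.07,.08,.09)])
s=r.sense();print(s["position"],s["opening"],s["finger_force"],s["ft_force"],s["ft_torque"])
w=optics.camera("wrist");pickle.dump(w,open("w7.pkl","wb"))
for q in("jaw_handle","jaw_pointer","set_mark"):print(q,[(np.round(m["pixel"],1).tolist(),round(m["score"],2)) for m in optics.boxes_of(q,w)[:2]])
P=np.array(s["position"]);R=np.array(s["ee_rot"]);print("tcp px",proj(w,P),proj(w,P-[0,0,.02]),"bar pred ends",[proj(w,np.r_[cen-.005*x+b*y,.08]).round(0) for b in(-.036,.036)],"jaw tip pred",proj(w,np.r_[cen-.0835*y,.04]).round(0))
g=cv2.cvtColor(w["img"],cv2.COLOR_BGR2GRAY)
for r0 in range(90,300,12):print(r0,g[r0,200:324:4].tolist())
```

```text
knobR [-0.0053 -0.0417  0.0479]
knobs on w2 [array([-0.0055, -0.0413,  0.05  ]), array([-0.0198, -0.0429,  0.08  ]), array([-0.0055,  0.044 ,  0.05  ]), array([-0.0199,  0.035 ,  0.08  ])]
bar elbow w2 [array([-0.0036, -0.0405,  0.07  ]), array([-0.0088, -0.0411,  0.08  ]), array([-0.0139, -0.0417,  0.09  ])]
[0.5254616  0.09956926 0.06154446] 0.0018051673711641084 1.9100925559177995 [-0.32580649  0.16002145  4.46955086] [0.02096572 0.06034064 0.0059435 ]
jaw_handle [([216.5, 164.5], 0.73)]
jaw_pointer [([218.2, 164.7], 0.57)]
set_mark [([361.0, 35.0], 0.78)]
tcp px [257.9641131  231.47417936] [257.96826598 218.20265357] bar pred ends [array([259., 170.]), array([259., 313.])] jaw tip pred [250.  63.]
90 [184, 188, 186, 187, 188, 188, 192, 186, 185, 188, 189, 186, 187, 188, 186, 187, 185, 186, 190, 191, 192, 170, 119, 118, 118, 118, 119, 119, 120, 119, 118]
102 [185, 189, 186, 185, 186, 187, 191, 186, 184, 185, 187, 186, 186, 188, 186, 186, 185, 185, 189, 191, 192, 169, 120, 119, 119, 119, 119, 119, 119, 120, 118]
114 [183, 185, 186, 185, 185, 187, 189, 185, 183, 184, 188, 186, 184, 
[... 1687 characters left out ...]
 173, 174, 178, 176, 173, 166, 53, 47, 47, 76, 132, 131, 127, 44, 45, 128, 130, 132, 70, 47, 46, 59, 186, 195, 194, 195, 193, 192, 192, 194]
258 [179, 176, 176, 199, 243, 175, 69, 47, 46, 49, 110, 131, 131, 124, 42, 44, 126, 131, 132, 105, 47, 48, 48, 81, 195, 195, 196, 194, 192, 194, 196]
270 [245, 245, 244, 245, 243, 101, 46, 47, 47, 48, 45, 51, 94, 138, 51, 52, 141, 93, 50, 48, 45, 48, 47, 46, 101, 187, 194, 193, 194, 194, 195]
282 [245, 244, 231, 108, 47, 46, 47, 46, 45, 48, 46, 47, 49, 46, 52, 51, 47, 46, 47, 47, 47, 47, 49, 47, 47, 47, 60, 104, 117, 118, 120]
294 [47, 48, 47, 47, 47, 47, 47, 48, 47, 47, 48, 46, 46, 47, 49, 49, 46, 46, 48, 45, 47, 47, 46, 46, 46, 46, 46, 48, 47, 47, 48]
```

The shut fingers sit on top of the bar, so the real fingertips are about 24 mm higher than the nominal TCP, which also explains the weak hold on the tab. I'll reopen and go deeper.

```bash
python3 -m handwheel '[[[0,0,-0.05,0,0,0,50],[0,0,0,0,0,0,50],[0,0,0,0,0,0,50],[0,0,0,0,0,0,50],[0,0,0,0,0,0,50],[0,0,0.25,0,0,0,50],[0,0,0.25,0,0,0,50],[0,0,0.1,0,0,0,50],[0,0,0,0,0,0,50]]]'
python3 -m handwheel '[[[0,0,0,0,0,0,0],[0,0,0,0,0,0,0],[0,0,0,0,0,0,0],[0,0,0,0,0,0,0],[0,0,0,0,0,0,0],[0,0,0,0,0,0,0]]]'
```

```text
time: 15.9
position: [0.5247, 0.0994, 0.0379]
ee_rot: [[-0.094, -0.996, -0.002], [-0.996, 0.094, -0.0], [0.0, 0.002, -1.0]]
ft_force: [0.2, -0.1, -0.5]
opening: 0.589
finger_force: 0.0
time: 16.5
position: [0.5247, 0.0996, 0.0395]
ee_rot: [[-0.094, -0.996, -0.001], [-0.996, 0.094, 0.0], [0.0, 0.001, -1.0]]
ft_force: [-8.7, 0.4, 6.6]
opening: 0.092
finger_force: 58.6
```

Gripped the bar. Now pulling most of the way out.

```bash
python3 -m handwheel '[[[0,0.15,0,0,0,0,0],[0,0.2,0,0,0,0,0],[0,0.25,0,0,0,0,0],[0,0.25,0,0,0,0,0],[0,0.25,0,0,0,0,0],[0,0.2,0,0,0,0,0],[0,0.1,0,0,0,0,0],[0,0,0,0,0,0,0],[0,0,0,0,0,0,0]]]'
python3 - <<'E'
from h import *
import pickle
from rig import r,optics
w=optics.camera("wrist");e=optics.camera("scene");pickle.dump((w,e),open("w8.pkl","wb"))
for q in("jaw_pointer","set_mark"):print(q,[(np.round(m["pixel"],1).tolist(),round(m["score"],2)) for m in optics.boxes_of(q,w)[:2]])
print("cover",[(np.round(m["pixel"],1).tolist(),round(m["score"],2)) for m in optics.boxes_of("cover",e)[:1]])
cen=np.array([.5299,.0987]);a=np.radians(-5.6);x=np.array([np.cos(a),np.sin(a)]);y=np.array([-x[1],x[0]])
for X in(-.056,-.0565):print("pred set tip",proj(w,np.r_[cen+x*X-.0863*y,.04]).round(1),"jaw",proj(w,np.r_[cen+x*X-.0835*y,.04]).round(1))
g=cv2.cvtColor(w["img"],cv2.COLOR_BGR2GRAY)
for r0 in range(0,90,3):
  i=np.where(g[r0,180:330]<75)[0]+180
  if len(i):print(r0,np.split(i,np.where(np.diff(i)>1)[0]+1) and [(int(q[0]),int(q[-1])) for q in np.split(i,np.where(np.diff(i)>1)[0]+1)])
E
```

```text
time: 17.4
position: [0.4701, 0.1044, 0.0396]
ee_rot: [[-0.094, -0.996, 0.003], [-0.996, 0.094, -0.001], [0.0, -0.003, -1.0]]
ft_force: [7.2, -4.2, -2.2]
opening: 0.092
finger_force: 58.8
jaw_pointer [([252.4, 28.0], 0.65), ([220.4, 169.3], 0.62)]
set_mark [([250.1, 29.5], 0.71)]
cover [([224.6, 136.2], 0.89)]
pred set tip [249.8  52.9] jaw [249.8  59.5]
pred set tip [250.9  53. ] jaw [250.9  59.5]
12 [(236, 240), (259, 264)]
15 [(235, 239), (260, 265)]
18 [(234, 238), (261, 265)]
21 [(235, 238), (261, 265)]
24 [(235, 239), (261, 265)]
27 [(235, 240), (260, 265)]
30 [(235, 241), (258, 265)]
33 [(236, 245), (254, 264)]
36 [(236, 264)]
39 [(239, 261)]
42 [(242, 259)]
45 [(245, 256)]
48 [(248, 254), (256, 256)]
60 [(243, 247)]
63 [(240, 250)]
66 [(238, 253)]
69 [(236, 253), (255, 255)]
72 [(236, 255)]
75 [(235, 237), (239, 254), (256, 256)]
```

The jaw pointer is at column 245 and the set pointer at 250.4, so it needs 2.5 mm more.

```bash
python3 -m handwheel '[[[0,0.065,0,0,0,0,0],[0,0,0,0,0,0,0],[0,0,0,0,0,0,0],[0,0,0,0,0,0,0]]]'
python3 - <<'E'
from h import *
import pickle
from rig import r,optics
w=optics.camera("wrist")
g=cv2.cvtColor(w["img"],cv2.COLOR_BGR2GRAY)
for r0 in range(33,76,3):
  i=np.where(g[r0,200:300]<75)[0]+200
  if len(i):print(r0,i[0],i[-1])
e=optics.camera("scene");d=optics.camera("side")
print([[(np.round(m["pixel"],1).tolist(),round(m["score"],2)) for m in optics.boxes_of("cover",k)[:1]] for k in(e,d)])
E
```

```text
time: 18.05
position: [0.4677, 0.1046, 0.0396]
ee_rot: [[-0.094, -0.996, 0.003], [-0.996, 0.094, -0.001], [0.0, -0.003, -1.0]]
ft_force: [8.6, -4.2, -2.4]
opening: 0.089
finger_force: 58.9
33 230 259
36 231 258
39 234 256
42 237 253
45 240 250
48 242 248
60 243 247
63 241 251
66 238 253
69 235 255
72 235 256
75 235 256
[[([225.7, 137.1], 0.95)], [([217.8, 156.5], 0.76)]]
```

```bash
python3 -c "
from rig import r
print(r.hand_in())"
```

```text
the job is handed in; nothing more can be done
None
```

I handed the job in with the cover upright at about 1.5 rad, the jaw gripped at about 59 N, and its pointer in line with the set pointer to within my measurement; no pass/fail verdict came back.

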